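# Index the caster wheel to its next gauge reading

### The arm

A 7-joint arm with a two-finger parallel gripper is mounted at the origin on the work surface. World frame = base frame: x ahead of the robot, y to its left, z up, the work surface at z = 0. Lengths are in m, angles in rad, forces in N, time in s.
With the tool pointing down it reaches from about 0.425 to 0.925 m from the base axis. Payload 6.8 kg.
Tool frame: the origin (TCP) lies at the very end of the fingers, on their centre line; the grasp point (between the pads) lies grasp_offset behind it (grasp_offset is the distance from the TCP to the grasp point, in m); z points along the fingers, y is the direction in which the jaws open and shut (so a half turn about z gives the same grasp; the last joint's range is limited). The gripper opens to 85 mm and grips with 20 to 120 N. Pads are 22 mm wide; open, the fingers measure 114 mm over their backs; the gripper's body (76 mm by 85 mm) begins 54 mm behind the grasp point. The pads swing forward as they close: fully open they stand 13 mm farther back than shut.
Start: joints at [-1.24, 0.477, 0.022, 1.555, -0.011, 1.109, -0.083], TCP at [0.287, 0.611, 0.231] pointing down, gripper open.
Joint ranges: [-2.96, 2.96], [-0.34, 2.1], [-1.41, 1.46], [0.24, 2.44], [-1.37, 4.51], [0.17, 1.92], [-2.96, 2.96]. Speed limits (rad/s): [2.39, 2.39, 3.14, 3.14, 3.14, 3.14, 3.14].

### API

Orientations are given as a unit quaternion [w, x, y, z].
In Python, from station import * gives the robot as it stands.
- The arm moves only by the shell command python3 -m handwheel 'ROWS' [FORCE]. ROWS is JSON, one flat list of numbers, 7 for each row, row after row: the shift along the world's x, y, z in cm, then the turn, a rotation vector about the world's x, y, z in degrees, then the opening, from 0 (shut) to 1 (fully open). In form: [tx, ty, tz, ax, ay, az, fingers, tx, ty, tz, ax, ay, az, fingers, ...]. A call has 1 to 8 rows; each row is the pose to reach, as a shift and turn from the pose measured when the call began; what a row does not reach only later rows make up. A row lasts 1/12 s, in which the tool goes at most 41.7 mm and 7.16 degrees, less where a joint would pass 70% of its speed; a pose out of reach is approached as far as the arm can. A call with a gripper value outside its range is refused whole. The fingers move at their own pace and stop on an object; FORCE is the grip in N (left out, the last holds). Time passes only in rows, so rows that repeat a pose let the fingers close. It gives the time, the measured TCP pose, the force and the opening at its end, in the units of the state.
- get_obs(): the state, without advancing time (a new reading comes with each control period).
- read_camera(name): name is "scene" or "side" or "wrist"; returns the picture (400x640x3 uint8, red, green, blue); there is no depth.
- camera_info(name): a dict with "fx", "fy", "cx", "cy" (pixels), "R" (3x3) and "t" (3): a world point X has camera coordinates R X + t; the wrist camera has in their place "mount" (4x4, takes a point from camera to tool coordinates, whose origin is the TCP and whose axes are the flange's). Camera axes: x right, y down, z forward; pixel columns grow to the right and rows downward; lengths in m; the calibration is good to about 2 mm. A picture is of the moment at which its call begins: read the wrist's pose just before it. camera_info takes no time and is no camera call.
- hand_in(): hands the job in, once; it reports no verdict.
The state is a dict: "t": time; "q": joint angles; "joint_vel": joint speeds; "joint_torque": joint torques, N m; "eef_pos": TCP position; "tool_rot": TCP orientation; "contact_force": force on the tool from outside, world axes, zero at the start; "torque": the same for the moment, N m; "gripper_width": opening from 0.0 (shut) to 1.0 (fully open).
Only numpy, scipy, OpenCV 4.12 (cv2) and the standard library are available. Lean on these libraries where they do the work, as an engineer would, in place of code of your own. Each camera call takes 0.05 s, during which the arm holds its last target. There are 200 camera calls.

### The job

The caster wheel on the rotary table is being checked for wobble under the dial gauge, an eighth of a turn at a time. Press the red spring plunger on the table's index arm down with a fingertip, turn the table anticlockwise (seen from above) to the very next notch, no farther and not the other way, and let the plunger spring fully up into it so that the table is locked again. Keep off the wheel and the gauge, pick nothing up, and leave the loose things around it where they are.

Things in the scene. Friction and masses are not known exactly. Their poses are not given: they have to be found in the camera images.
- plunger_top (a point): Centre of the flat top of the red plunger head, a disc 30 mm across and 9 mm thick on an 8 mm stem: 121 mm above the bench when out, 107 mm fully pressed. Rides with the table, 142 mm from its axis; own x points outward from the axis. Below it, at the end of a 30 mm wide steel arm (top 88 mm above the bench), a guide sleeve 28 mm across, top 96 mm above the bench.
- plunger (a joint): How far the plunger is pressed: 0 m out, locked in a notch; 0.014 m at its stop. Spring 4 N at first, 9.5 N at the stop. Its key is free of the notch from 0.012 m on. Let go between notches, it stays down at about 0.012 m (key under the fixed plate) and the table still turns; within about 0.02 rad of a notch it springs up by itself and locks, with 0.012 rad of play.
- index_table (a joint): Angle of the rotary table: about 0 rad at the start, in the starting notch; grows anticlockwise seen from above; the next notch is at 0.785 rad (45 degrees; eight notches in all). Friction 0.12 N m: it stays where it is left. It cannot turn while the plunger is out in a notch.
- table_axis (a point): On the vertical axis of the rotary table, at the top of its 170 mm aluminium disc, 88 mm above the bench. Below it a fixed dark index plate 268 mm across, 60 to 68 mm above the bench, with eight notches 15 mm wide in its rim, on a green pedestal on a steel base plate 330 by 405 mm, 10 mm thick. z up; at the start the plunger lies 0.436 rad anticlockwise of its x axis.
- wheel: Black five-spoke caster wheel, 150 mm across, lying flat and bolted on the middle of the rotary table and turning with it: tyre 88 to 118 mm above the bench, nut and stud up to 137 mm. Origin on the table axis, at its underside. Not to be touched.
- gauge: Dial gauge on a magnetic stand, fixed on the base plate: grey block and post at x 20, y -200 mm in the frame of table_axis, top 222 mm above the bench; a level rod carries the dial over the tyre, 67 mm from the axis on the line to the post. Origin on the table axis at bench height. Not to be touched.
- screwdriver: Loose screwdriver with red handle, 200 mm long, lying on the bench along its x axis. Leave alone.
- axle_bolt: Loose hexagon bolt standing on its head on the bench, 22 mm across and 75 mm tall. Origin at its underside. Leave alone.
- parts_cup: Loose small blue cup on the steel base plate beside the gauge, 68 mm across and 45 mm tall. Origin at its underside. Leave alone.
- spare_wheel: Loose spare caster wheel lying flat on the bench, 150 mm across and 30 mm thick. Origin at its underside. Leave alone.

How it is judged:
On the way, in this order (a step that is already met when the one before it is completed fails the run):
1. the plunger is pressed in while the table still stands at its starting notch (value of joint plunger above 0.01 m and value of joint index_table below 0.15 rad), for 0.05 s.
2. the table is turned anticlockwise, past half way to the next notch (value of joint index_table above 0.4 rad), for 0.05 s.
At the end, for the whole second after the job is handed in: The table stands still in the next notch anticlockwise (0.785 rad, within 0.03 rad) and the plunger is fully out again (pressed less than 3 mm) (value of joint index_table between 0.755 and 0.815 rad and value of joint plunger below 0.003 m and velocity of joint index_table between -0.05 and 0.05 rad/s); the robot touches nothing.
It fails at once if the table is turned the wrong way or past the next notch (value of joint index_table below -0.12 rad or value of joint index_table above 0.95 rad).
It fails at once if the wheel or the gauge is touched (contact force between any of the arm, the fingers and wheel above 0.5 N or contact force between any of the arm, the fingers and gauge above 0.5 N).
It fails at once if a loose bystander is moved or picked up (distance of any of screwdriver, axle_bolt, parts_cup, spare_wheel from where it was at the start of the episode above 0.015 m).
It also fails if it takes over 42 s, if anything falls off the work surface, if the arm or the gripper's body presses on something with over 40 N, if the wrist force passes 120 N, or if a joint passes its speed limit or range.

## Working session

There is one attempt and no reset: what is moved stays moved. The work goes in short steps, Python scripts to look and compute and a shell command to move; the robot and the scene stay as the last step left them, time stands still between calls to the robot, and variables do not carry over. Pictures are saved under pics/ and viewed, on a budget of 10 in all, crops included, one or two more only if the job needs it, and the job is handed in when it is done.

```bash
mkdir -p pics; python3 - <<'E'
from station import *
import cv2,numpy as np
o=get_obs();print(o['t'],o['eef_pos'],o['tool_rot'],o['gripper_width'])
a=read_camera("scene");b=read_camera("side")
cv2.imwrite("pics/scene0.png",a[:,:,::-1]);cv2.imwrite("pics/side0.png",b[:,:,::-1])
for n in("scene","side","wrist"):print(camera_info(n))
E
```

```text
0.0 [0.28655194 0.61049939 0.23032057] [-1.21036872e-04  2.17655405e-01  9.76025248e-01 -9.08478384e-04] 1.0012466587835416
{'fx': 506.2272957267969, 'fy': 506.2272957267969, 'cx': 317.7115345552369, 'cy': 197.20675376289236, 'R': array([[ 0.06118801,  0.99811742, -0.00420091],
       [ 0.5522319 , -0.03735904, -0.83285307],
       [-0.83144209,  0.04864075, -0.5534782 ]]), 't': array([-0.01014471, -0.22190896,  1.84957531])}
{'fx': 365.317552055719, 'fy': 365.317552055719, 'cx': 320.8942722496341, 'cy': 194.773160362647, 'R': array([[-0.99981741, -0.01805554, -0.00625706],
       [-0.00404812,  0.52013736, -0.85407303],
       [ 0.01867528, -0.85389175, -0.52011547]]), 't': array([0.53228653, 0.09876307, 0.9609384 ])}
{'fx': 301.2418331800973, 'fy': 301.2418331800973, 'cx': 322.7437180565083, 'cy': 197.88522463865544, 'mount': array([[-7.18958770e-04, -9.48996992e-01, -3.15284304e-01,
         8.02551749e-02],
       [ 9.99999701e-01, -7.71662616e-04,  4.23330507e-05,
         7.51602563e-05],
       [-2.83467049e-04, -3.15284179e-01,  9.48997263e-01,
        -1.42394210e-01],
       [ 0.00000000e+00,  0.00000000e+00,  0.00000000e+00,
         1.00000000e+00]])}
```

View pics/scene0.png

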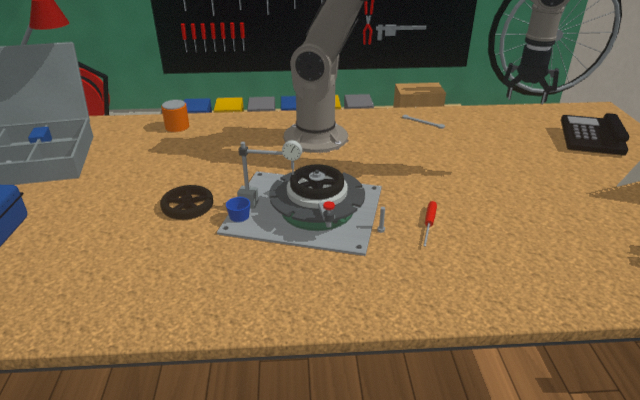

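View pics/side0.png

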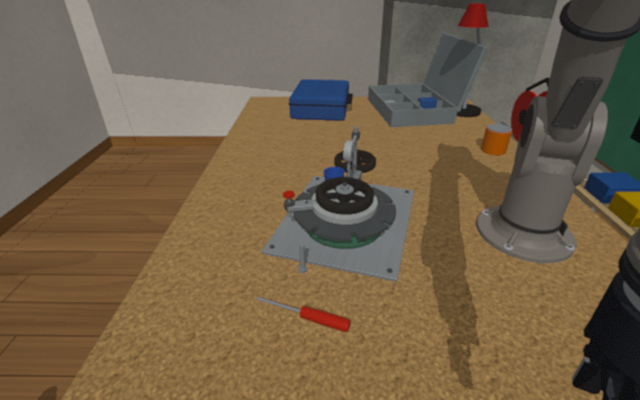

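The scene view shows the plunger head at about (329,206), the wheel nut at (317,176) and the gauge post at (245,190). In the side view the plunger is at (289,195) and the nut at (345,188). I'll triangulate these.

```bash
cat > h.py <<'E'
from station import *
import cv2,numpy as np
from scipy.spatial.transform import Rotation as Rn
def ray(n,uv,obs=None):
    c=camera_info(n);d=np.array([(uv[0]-c['cx'])/c['fx'],(uv[1]-c['cy'])/c['fy'],1])
    if n=='wrist':
        q=obs['tool_rot'];T=Rn.from_quat([q[1],q[2],q[3],q[0]]).as_matrix();M=c['mount']
        return obs['eef_pos']+T@M[:3,3],T@M[:3,:3]@d
    return -c['R'].T@c['t'],c['R'].T@d
def tri(r1,r2):
    (o1,d1),(o2,d2)=r1,r2
    s=np.linalg.lstsq(np.c_[d1,-d2],o2-o1,rcond=None)[0]
    p,q=o1+s[0]*d1,o2+s[1]*d2
    return (p+q)/2,np.linalg.norm(p-q)
def plane(r,z): o,d=r;return o+d*(z-o[2])/d[2]
def red(im,box=None):
    hsv=cv2.cvtColor(im,cv2.COLOR_RGB2HSV);h,s,v=cv2.split(hsv)
    m=(((h<8)|(h>172))&(s>150)&(v>90)).astype(np.uint8)
    if box: k=np.zeros_like(m);x0,y0,x1,y1=box;k[y0:y1,x0:x1]=1;m&=k
    n,l,st,ce=cv2.connectedComponentsWithStats(m)
    return [(st[i].tolist(),ce[i].round(2).tolist()) for i in range(1,n) if st[i][4]>8]
E
python3 - <<'E'
from h import *
a=cv2.imread("pics/scene0.png")[:,:,::-1].copy();b=cv2.imread("pics/side0.png")[:,:,::-1].copy()
A=red(a,(300,190,350,225));B=red(b,(275,180,305,215));print(A,B)
p,e=tri(ray('scene',A[0][1]),ray('side',B[0][1]));print('plunger',p,e)
p2,e2=tri(ray('scene',(317,174)),ray('side',(345,186)));print('nut',p2,e2,np.hypot(*(p-p2)[:2]))
c1=cv2.resize(a[130:260,210:400],None,fx=4,fy=4,interpolation=2);c2=cv2.resize(b[120:280,260:420],None,fx=3.2,fy=3.2,interpolation=2)
cv2.imwrite('pics/c1.png',c1[:,:,::-1]);
E
```

```text
[([324, 202, 11, 8, 75], [328.75, 205.31])] [([283, 191, 11, 8, 72], [288.22, 194.18])]
plunger [0.61308248 0.00104506 0.1152947 ] 0.0003895984858677299
nut [ 0.47180087 -0.0208265   0.12519837] 0.0028523878307578137 0.1429645366002221
```

View pics/c1.png

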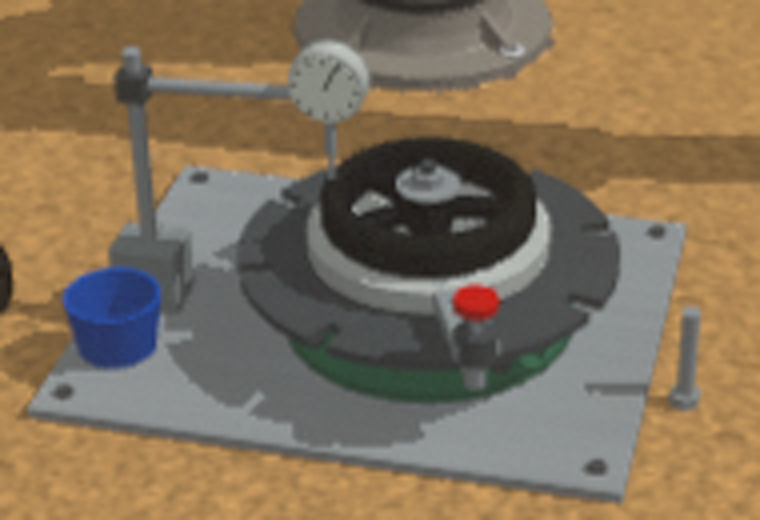

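Plunger head centre is at (0.613, 0.001, 0.115) and the axis at (0.472, -0.021). Their distance is 143 mm against the expected 142, and the head height also agrees. The approach from +y is clear, so I'll shut the gripper and fly there at safe height.

```bash
python3 -m handwheel '[4,-7.2,0,0,0,0,0, 8,-14.5,0,0,0,0,0, 12,-22,0,0,0,0,0, 16,-29,0,0,0,0,0, 16,-29,0,0,0,0,0, 16,-29,0,0,0,0,0, 16,-29,0,0,0,0,0, 16,-29,0,0,0,0,0]' 40; python3 -m handwheel '[4,-7,0,0,0,0,0, 8,-14,0,0,0,0,0, 12,-21,0,0,0,0,0, 16,-28,0,0,0,0,0, 16,-28,0,0,0,0,0, 16,-28,0,0,0,0,0, 16,-28,0,0,0,0,0, 16,-28,0,0,0,0,0]'
python3 - <<'E'
from h import *
o=get_obs();w=read_camera('wrist');print(o['eef_pos'],o['gripper_width'],red(w));cv2.imwrite('pics/w1.png',w[:,:,::-1])
E
```

```text
t: 0.77
eef_pos: [0.4471, 0.3181, 0.2302]
tool_rot: [-0.0, 0.218, 0.976, -0.001]
contact_force: [1.0, -0.3, 0.0]
gripper_width: -0.004
t: 1.43
eef_pos: [0.608, 0.0344, 0.2301]
tool_rot: [-0.0, 0.219, 0.976, -0.002]
contact_force: [0.2, -0.5, -0.0]
gripper_width: -0.0
[0.60798414 0.03439969 0.23010299] -0.00012345893215654372 [([500, 0, 30, 42, 999], [512.98, 19.53]), ([48, 151, 15, 5, 43], [54.67, 152.88]), ([273, 201, 31, 31, 759], [288.86, 216.2])]
```

View pics/w1.png

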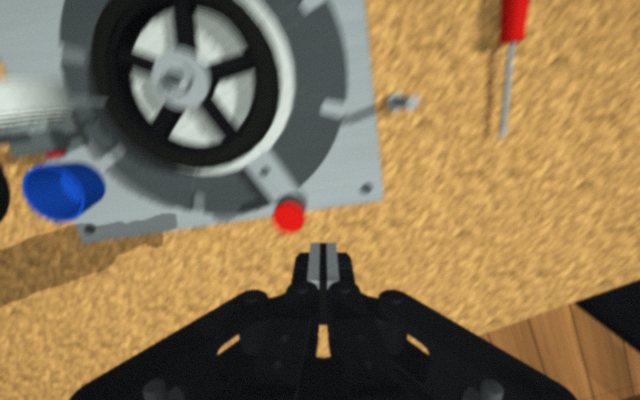

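The wrist view shows the plunger head at (289,216) just ahead of the fingertips and the stud at about (177,78). The dial is at far left, clear of the fingers. I'll cross-check the positions with a ray from here.

```bash
python3 - <<'E'
from h import *
o=get_obs()
r=ray('wrist',(288.86,216.2),o)
P=plane(r,.121);A=plane(ray('wrist',(177,78),o),.137)
print(P,tri(r,ray('scene',(328.75,205.31))),tri(r,ray('side',(288.22,194.18))))
print('axis',A,tri(ray('wrist',(177,78),o),ray('side',(345,186))))
w=cv2.imread('pics/w1.png',0)
c=cv2.HoughCircles(cv2.medianBlur(w,5),cv2.HOUGH_GRADIENT,1.5,100,param1=100,param2=40,minRadius=70,maxRadius=110)
print(c)
if c is not None:
  for k in c[0][:3]: print(plane(ray('wrist',k[:2],o),.118))
E
```

```text
[ 0.61604082 -0.01017372  0.121     ] (array([ 0.61713984, -0.0047755 ,  0.12030544]), np.float64(0.011061308651140262)) (array([ 0.61758618, -0.01380118,  0.10704302]), np.float64(0.005352400596472085))
axis [ 0.47974023 -0.02835699  0.137     ] (array([ 0.47241639, -0.03672426,  0.11670613]), np.float64(0.0045142201840869655))
[[[204.75  92.25  72.85]]]
[ 0.49353035 -0.02181309  0.118     ]
```

The wrist ray disagrees with the scene and side result by about 11 mm in y. The arm may still have been settling, so I'll look again at rest.

```bash
python3 - <<'E'
from h import *
for i in range(3):
    o=get_obs();w=read_camera('wrist');R=[x for x in red(w) if x[0][4]>400 and x[1][1]>100]
    print(o['t'],o['eef_pos'],np.abs(o['joint_vel']).max().round(3),R,plane(ray('wrist',R[0][1],o),.121))
r=ray('wrist',R[0][1],o);print(tri(r,ray('scene',(328.75,205.31))),tri(r,ray('side',(288.22,194.18))))
a=read_camera('scene');b=read_camera('side');print(red(a,(300,190,350,225)),red(b,(275,180,305,215)))
E
```

```text
1.4833 [0.61035329 0.02704145 0.23029746] 0.14 [([281, 192, 33, 32, 810], [297.29, 207.36])] [6.11787461e-01 5.59702406e-04 1.21000000e-01]
1.5333 [0.60891015 0.03030613 0.2301015 ] 0.078 [([280, 195, 32, 31, 796], [295.78, 209.94])] [0.61173265 0.0017006  0.121     ]
1.5833 [0.60770611 0.03424348 0.22978643] 0.065 [([276, 198, 33, 32, 797], [292.07, 213.27])] [0.61176657 0.00153776 0.121     ]
(array([6.13392069e-01, 5.36558320e-04, 1.15847046e-01]), np.float64(0.0007751285802424293)) (array([ 6.13551526e-01, -2.12467447e-04,  1.14409017e-01]), np.float64(0.000415782173466502))
[([324, 202, 11, 8, 74], [328.78, 205.26])] [([283, 191, 11, 8, 71], [288.15, 194.15])]
```

At rest all three cameras agree: the plunger top is at (0.6125, 0.001), z about 0.12, so the first picture was blurred by settling. Next I'll hover above it.

```bash
python3 -m handwheel '[0.2,-1.2,-2,0,0,0,0, 0.4,-2.4,-4,0,0,0,0, 0.5,-3.3,-6,0,0,0,0, 0.5,-3.3,-7.5,0,0,0,0, 0.5,-3.3,-8.5,0,0,0,0, 0.5,-3.3,-8.5,0,0,0,0, 0.5,-3.3,-8.5,0,0,0,0, 0.5,-3.3,-8.5,0,0,0,0]'; python3 - <<'E'
from h import *
for i in range(4):
    w=read_camera('wrist');o=get_obs();print(o['t'],o['eef_pos'],o['contact_force'])
print(red(w));cv2.imwrite('pics/w2.png',w[:,:,::-1])
E
```

```text
t: 2.4
eef_pos: [0.612, 0.0081, 0.1458]
tool_rot: [-0.0, 0.216, 0.976, -0.0]
contact_force: [0.3, 0.1, 0.3]
gripper_width: -0.001
2.45 [0.61220591 0.00776224 0.14600805] [-0.62366912  0.86490437  0.50717756]
2.5 [0.61220979 0.00753595 0.14601352] [ 0.47085013 -0.12704038  0.36980594]
2.55 [0.61211334 0.00732478 0.14590081] [ 0.39001058 -0.42764091  0.41169625]
2.6 [0.6119914  0.00713212 0.14577167] [-0.49267698 -0.13286244  0.48562372]
[([592, 0, 13, 2, 25], [597.76, 0.48]), ([0, 143, 8, 7, 38], [2.74, 145.87]), ([289, 217, 47, 40, 1183], [310.09, 234.25])]
```

View pics/w2.png

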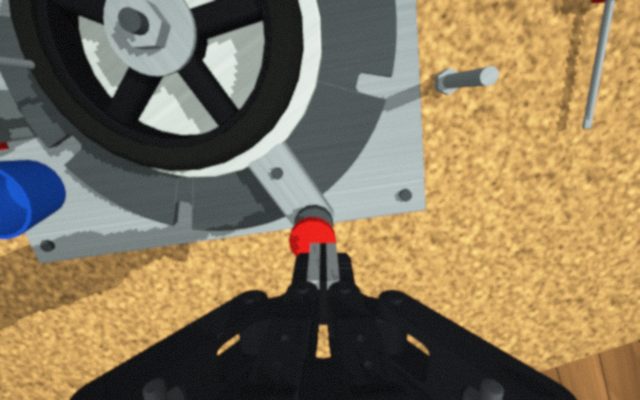

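The fingertips are over the rim of the red head, whose centre is at about (312,239), with the stud top at (131,20). I'll compute both points before pressing.

```bash
python3 - <<'E'
from h import *
o=get_obs();w=cv2.imread('pics/w2.png')[:,:,::-1].copy()
m=red(w);x=m[-1][0];print(plane(ray('wrist',(x[0]+x[2]/2,x[1]+x[2]/2),o),.121))
A=plane(ray('wrist',(131,20),o),.137);print('axis',A)
for ax in ((A[0],A[1]),(.472,-.021)):
  P=np.array([.6125,.001]);v=P-ax;print(np.hypot(*v),np.arctan2(v[1],v[0]))
  for t in np.linspace(0,.785,9): 
    R=np.array([[np.cos(t),-np.sin(t)],[np.sin(t),np.cos(t)]]);print(((R@v-v)*100).round(2),end=' ')
E
python3 -m handwheel '[0,-0.2,-0.5,0,0,0,0, 0,-0.4,-1,0,0,0,0, 0,-0.6,-1.5,0,0,0,0, 0,-0.6,-1.9,0,0,0,0, 0,-0.6,-1.9,0,0,0,0, 0,-0.6,-1.9,0,0,0,0, 0,-0.6,-1.9,0,0,0,0, 0,-0.6,-1.9,0,0,0,0]'
```

```text
[6.11915279e-01 2.73334049e-04 1.21000000e-01]
axis [ 0.47381602 -0.02179007  0.137     ]
0.14054406651249957 0.16287522439359298
[0. 0.] [-0.29  1.35] [-0.71  2.66] [-1.26  3.93] [-1.93  5.13] [-2.71  6.27] [-3.6   7.32] [-4.59  8.28] [-5.67  9.14] 0.14221198964925574 0.15532240409219364
[0. 0.] [-0.28  1.37] [-0.7  2.7] [-1.24  3.98] [-1.91  5.21] [-2.69  6.36] [-3.59  7.43] [-4.58  8.41] [-5.67  9.29] t: 3.27
eef_pos: [0.6122, 0.0012, 0.1269]
tool_rot: [0.0, 0.217, 0.976, -0.0]
contact_force: [0.1, 0.9, 0.7]
gripper_width: 0.0
```

The axis is confirmed within 2 mm. Press.

```bash
python3 -m handwheel '[0,0,-0.4,0,0,0,0, 0,0,-0.8,0,0,0,0, 0,0,-1.2,0,0,0,0, 0,0,-1.6,0,0,0,0, 0,0,-2.0,0,0,0,0, 0,0,-2.1,0,0,0,0, 0,0,-2.1,0,0,0,0, 0,0,-2.1,0,0,0,0]'
```

```text
t: 3.93
eef_pos: [0.6129, 0.0013, 0.1071]
tool_rot: [0.001, 0.217, 0.976, -0.0]
contact_force: [-2.5, 0.3, 10.5]
gripper_width: 0.004
```

The plunger is at its stop (z 0.107, 10.5 N). Now I'll turn along the arc with a slight downward bias.

```bash
python3 -m handwheel '[-0.13,0.68,-0.2,0,0,0,0, -0.28,1.36,-0.2,0,0,0,0, -0.48,2.0,-0.2,0,0,0,0, -0.7,2.7,-0.2,0,0,0,0, -0.95,3.35,-0.2,0,0,0,0, -1.25,3.95,-0.2,0,0,0,0, -1.25,3.95,-0.2,0,0,0,0, -1.25,3.95,-0.2,0,0,0,0]'; python3 - <<'E'
from h import *
w=read_camera('scene');b=read_camera('side');o=get_obs();print(o['eef_pos'],o['contact_force']);
v=o['eef_pos'][:2]-[.473,-.021];print(np.hypot(*v),np.arctan2(v[1],v[0])-.157)
for i in range(2):
  o=get_obs();w=read_camera('wrist')
cv2.imwrite('pics/w3.png',w[:,:,::-1]);print(o['eef_pos'],red(w))
E
```

```text
t: 4.6
eef_pos: [0.6019, 0.0413, 0.107]
tool_rot: [0.002, 0.216, 0.976, 0.001]
contact_force: [-1.7, 0.3, 15.0]
gripper_width: 0.003
[0.60200729 0.0409808  0.10701863] [-1.60267607 -0.71206811 14.56541634]
0.14312407370203958 0.2908808858706965
[0.60205122 0.04092327 0.10705645] [([591, 0, 49, 23, 894], [613.74, 9.52]), ([291, 228, 53, 38, 827], [313.42, 241.32])]
```

View pics/w3.png

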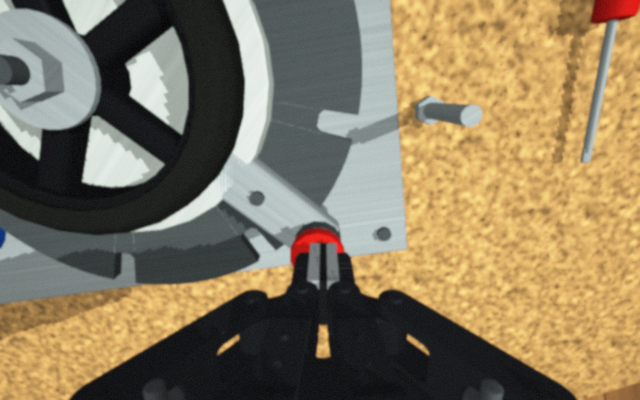

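The head is still under the fingertip and the arm has left its notch behind, at about 0.29 rad. Continuing.

```bash
python3 -m handwheel '[-0.3,0.5,-0.15,0,0,0,0, -0.6,1.0,-0.15,0,0,0,0, -0.95,1.5,-0.15,0,0,0,0, -1.3,2.0,-0.15,0,0,0,0, -1.65,2.45,-0.15,0,0,0,0, -2.0,2.9,-0.15,0,0,0,0, -2.0,2.9,-0.15,0,0,0,0, -2.0,2.9,-0.15,0,0,0,0]'; python3 - <<'E'
from h import *
w=read_camera('scene');o=get_obs();p=o['eef_pos'];v=p[:2]-[.473,-.0212];a=np.arctan2(v[1],v[0])-.157
print(p,o['contact_force'],np.hypot(*v),a)
for t in np.linspace(a,.785,7)[1:]: print((100*(np.array([.473,-.0212])+.142*np.array([np.cos(t+.157),np.sin(t+.157)])-p[:2])).round(2))
E
```

```text
t: 5.47
eef_pos: [0.5834, 0.0704, 0.1071]
tool_rot: [0.004, 0.217, 0.976, 0.002]
contact_force: [-1.1, 0.7, 12.4]
gripper_width: 0.001
[0.58347689 0.07027892 0.1070688 ] [-0.72689948 -0.49867745 11.62979806] 0.14343477563804163 0.5346042267025432
[-0.5   0.36]
[-0.9   0.79]
[-1.33  1.2 ]
[-1.77  1.6 ]
[-2.22  1.98]
[-2.7   2.34]
```

```bash
python3 -m handwheel '[-0.45,0.4,-0.15,0,0,0,0, -0.9,0.8,-0.15,0,0,0,0, -1.3,1.2,-0.15,0,0,0,0, -1.75,1.6,-0.15,0,0,0,0, -2.2,2.0,-0.15,0,0,0,0, -2.6,2.35,-0.15,0,0,0,0, -2.6,2.35,-0.15,0,0,0,0, -2.6,2.35,-0.15,0,0,0,0]'; python3 - <<'E'
from h import *
for i in range(2): o=get_obs();w=read_camera('wrist')
p=o['eef_pos'];v=p[:2]-[.473,-.0212];a=np.arctan2(v[1],v[0])-.157
print(p,o['contact_force'],np.hypot(*v),a,red(w))
cv2.imwrite('pics/w4.png',w[:,:,::-1])
E
```

```text
t: 6.18
eef_pos: [0.5586, 0.0938, 0.107]
tool_rot: [0.005, 0.217, 0.976, 0.002]
contact_force: [-1.9, -1.5, 13.0]
gripper_width: 0.001
[0.55871836 0.09376014 0.10704264] [-1.80850838 -1.53126308 13.2273608 ] 0.14339968803879505 0.773094387598341 [([530, 0, 58, 113, 4730], [556.84, 53.47]), ([291, 232, 52, 37, 627], [311.32, 243.84])]
```

View pics/w4.png

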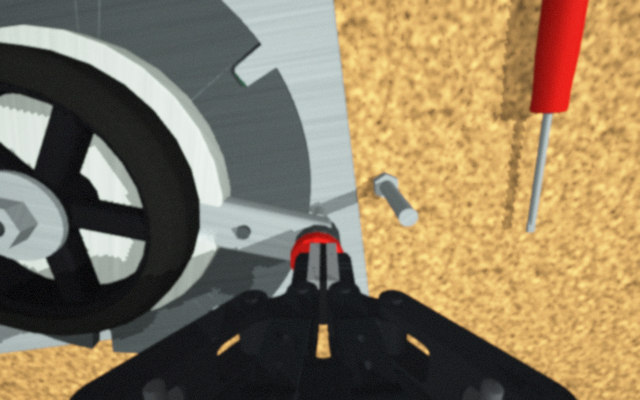

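The table is at about 0.77 rad with the head still centred under the tip, the bolt is clear and nothing has been touched. I'll lift straight up, slowly at first, and see whether the plunger follows.

```bash
python3 -m handwheel '[0,0,0.2,0,0,0,0, 0,0,0.4,0,0,0,0, 0,0,0.6,0,0,0,0, 0,0,0.6,0,0,0,0]';  python3 -m handwheel '[0,0,0.5,0,0,0,0, 0,0,1.2,0,0,0,0, 0,0,2,0,0,0,0, 0,0,3,0,0,0,0, 0,0,4,0,0,0,0, 0,0,4,0,0,0,0, 0,0,4,0,0,0,0]'; python3 - <<'E'
from h import *
a=read_camera('scene');b=read_camera('side')
for i in range(4): o=get_obs();w=read_camera('wrist')
A=red(a,(310,150,420,240));B=red(b,(250,170,360,250));W=[x for x in red(w) if x[1][1]>100];print(A,B,W,o['eef_pos'],o['contact_force'])
p,e=tri(ray('scene',A[0][1]),ray('side',B[0][1]));v=p[:2]-[.473,-.0212];print(p,e,np.hypot(*v),np.arctan2(v[1],v[0])-.157)
cv2.imwrite('pics/w5.png',np.vstack([cv2.resize(a[130:260,230:420],None,fx=4,fy=4)[:300],cv2.resize(b[140:280,240:430],None,fx=4,fy=4)[100:400]])[:,:,::-1])
E
```

```text
t: 6.62
eef_pos: [0.5584, 0.094, 0.1132]
tool_rot: [0.005, 0.217, 0.976, 0.002]
contact_force: [-2.3, -0.1, 6.8]
gripper_width: 0.001
t: 7.2
eef_pos: [0.559, 0.0941, 0.1542]
tool_rot: [0.006, 0.217, 0.976, 0.003]
contact_force: [0.0, -0.7, -0.9]
gripper_width: 0.0
[([357, 189, 11, 8, 71], [361.77, 192.11])] [([303, 210, 12, 10, 97], [308.32, 214.72])] [([296, 209, 45, 42, 1348], [317.78, 228.14])] [0.55804566 0.09390751 0.15271537] [-0.9451032   0.22934317  0.07986352]
[0.55864051 0.09200091 0.11582815] 7.169859797785669e-05 0.1419462669790482 0.7661255433171412
```

View pics/w5.png

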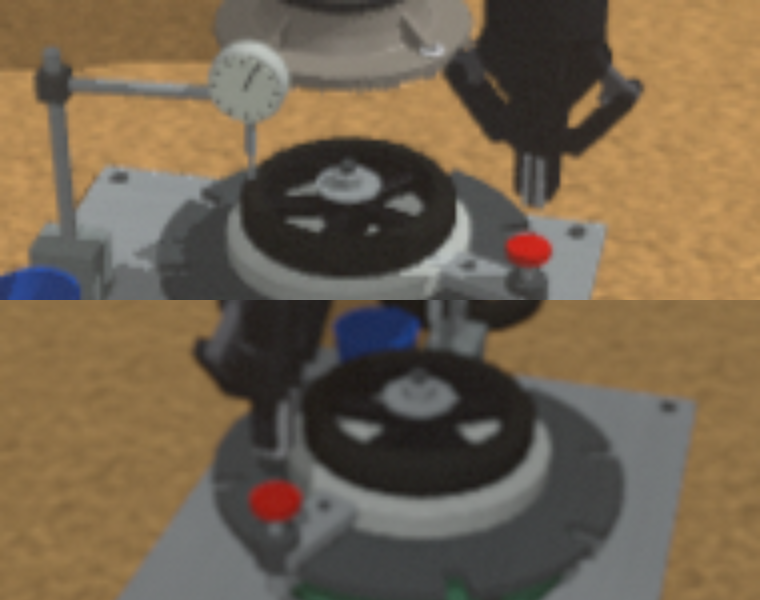

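The head centre is at z = 0.116, the same as when it was out at the start, so the plunger has sprung up at about 0.77 rad measured. The fingers are clear above it. I'll retreat a little more and check once more numerically before handing in.

```bash
python3 -m handwheel '[0,0,2,0,0,0,0, 0,0,4,0,0,0,0, 0,0,6,0,0,0,0, 0,0,6,0,0,0,0, 0,0,6,0,0,0,0, 0,0,6,0,0,0,0, 0,0,6,0,0,0,0, 0,0,6,0,0,0,0]'; python3 - <<'E'
from h import *
for i in range(4):a=read_camera('scene')
b=read_camera('side');o=get_obs()
A=red(a,(310,150,420,240));B=red(b,(250,170,360,250))
p,e=tri(ray('scene',A[0][1]),ray('side',B[0][1]));print(p,e,o['eef_pos'],o['contact_force'],o['t'])
c=2*np.arcsin(np.hypot(*(p[:2]-[.6131,.001]))/.284);print('turn',c)
if abs(p[2]-.1155)<.003 and abs(c-.785)<.03: hand_in();print('handed in')
E
```

```text
t: 8.17
eef_pos: [0.5574, 0.0938, 0.2116]
tool_rot: [0.003, 0.217, 0.976, 0.001]
contact_force: [-0.8, -0.8, -0.0]
gripper_width: -0.001
[0.5586303  0.09191358 0.1157971 ] 0.000127968987622411 [0.55795483 0.09383945 0.21242521] [-0.7089015   0.70310714  0.60512894] 8.4167
turn 0.7648615966774547
the job is handed in; nothing more can be done
handed in
```

I pressed the plunger to its stop with the shut fingertips (z 0.107 m, 10.5 N) and turned the table anticlockwise to the next notch. I then lifted straight off and handed the job in at about 8.4 s; no verdict is reported.

**Last checks:**
- **Plunger:** the scene and side cameras put the head centre at z = 0.116 m, against 0.115 m when it was out at the start. I take it to be fully up and locked.
- **Table angle:** the turn measured 0.765 rad against the nominal 0.785. That is inside the allowed 0.755 to 0.815, but near its lower edge. About 2 mm of camera calibration error (0.014 rad) plus the notch's 0.012 rad of play would cover the difference.
- **Clearance:** the fingers were about 9 cm above the head at hand-in, with no significant contact force. I saw no contact with the wheel or gauge. I did not measure the loose parts' positions at the end; the path stayed clear of them.

**One disagreement:** the first wrist-camera fix was about 11 mm off in y because the arm was still settling. Repeated at rest, it agreed with the scene and side cameras to within 1 mm.

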